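# Lock a housing in the two-stage clamping nest

## Task

With the fingertips, push the cream housing along the clamping nest until it is fully home against the end stop. Then push the red-knobbed lever round, past its first detent, to its second stop, so that the housing is locked. Only push: do not grip or lift the housing or the knob, be gentle, and leave the other things on the bench where they are.

Things in the scene. Friction and masses are not known exactly. Their poses are not given: they have to be found in the camera images.
- nest: Clamping nest fixed on the bench: black plate (x -124 to 56, y -132 to 44 mm in its frame, top 12 mm over the bench) with bright steel guides. Origin on the bench below point nest_home; x points along the channel from its open mouth to the end stop, y to the fixed side rail, z up.
- nest_home (a point): On the plate top (12 mm over the bench), where the housing's origin belongs when home; axes as the nest's. From here: end stop's face at x 31.5 mm, 19 mm high; fixed rail's face at y 20, 11 mm high; opposite, guide blocks with faces at y -16, 17 mm high. Both sides start at x -22 and have flared lead-ins to x -34. The channel is 2 mm wider than the housing.
- housing: Cream plastic open box, 24 g, 34 wide, 62 long, 16 mm high, open side up; tab (6 mm out, 3 mm high) on one long side. Origin at mid-length, underside; y along the length (ends at +-31 mm), long walls at x -20 and 14, tab at 14 to 20. Starts on the plate before the channel mouth, 70 to 88 mm short of home, its y about along nest x. Home: its end touches the stop, origin at nest x 0, y -2 to 0 mm.
- clamp_lever (a joint): Lever angle (rad) about its pivot, growing anticlockwise seen from above. Open at 0 (starts at 0 to 0.12). First detent 0.55: a sprung roller clicks between two ribs. Second stop 1.10, end of travel, locked: the roller has dropped behind the last rib and holds it there. About 1 N at the knob moves it, about 6 N takes it over each rib (crests near 0.44, 0.66, 1.02); it may stay on a crest.
- lever_pivot (a point): Lever's vertical pivot axis, at nest x 0, y -66 mm, 37 mm over the bench; axes as the nest's. At lever angle q the knob lies 95 mm from here in direction 195 deg + q, counted anticlockwise from nest x.
- lever_knob: Red upright knob on the lever's end, 22 mm thick, free to spin on its own axis. Origin on its axis, 66 mm over the bench; it reaches from 47 to 86 mm over the bench, above a flat steel arm (top at 37 mm). A 13 mm thick plunger sleeve stands on the arm 55 mm from the pivot, up to 49 mm. At open, push its side toward the channel, away from the channel and then round and away from the robot.
- clamp_pad: Orange sprung clamp pad, 20 wide, 9 mm high, between the two guide blocks; the lever's cam moves it toward the fixed rail. Origin mid front face. At the first detent it hardly reaches the housing; locked, it presses it on the fixed rail with about 10 N.
- torque_meter: Grey torque meter, 66 x 118 x 37 mm, a bystander; origin at the centre of its underside.
- tape_roll: Roll of cream tape, 65 mm across, 19 mm high, fixed, a bystander; origin at the centre of its underside.
- red_screwdriver: Red-handled screwdriver, 187 mm long, 25 mm high, lying on the bench, a bystander; origin at the centre of its underside.
- hex_key: Steel hex key, 114 x 34 x 8 mm, lying on the bench, a bystander; origin at the centre of its underside.
- black_housing: Black housing lying on the bench, a bystander of the same shape and frame as the cream one.
Not all that is in view belongs to the job. There is more than one size of the housing; the one meant has the size given above.

How it is judged:
By the outcome, as a careful person would: the job done as asked, in the order asked, and still so for the second after the job is handed in, with the robot touching nothing.
It also fails if it takes over 54 s, if anything falls off the work surface, if the arm or the gripper's body presses on something with over 40 N, if the wrist force passes 120 N, or if a joint passes its speed limit or range.

## Robot

A 7-joint arm with a two-finger parallel gripper is mounted at the origin on a cart in front of the work surface, level with it; the furniture and walls round the work are solid. World frame = base frame: x ahead of the robot, y to its left, z up, the work surface at z = 0. Lengths are in m, angles in rad, forces in N, time in s.
With the tool pointing down it reaches from about 0.35 to 0.9 m from the base axis. Payload 8.1 kg.
Tool frame: the origin (TCP) lies at the very end of the fingers, on their centre line; the grasp point (between the pads) lies 19 mm behind it (pinch_z is the distance from the TCP to the grasp point, in m); z points along the fingers, y is the line along which they close (so a half turn about z gives the same grasp; the last joint's range is limited). The gripper opens to 92 mm and grips with 3 to 60 N. Pads are 19 mm wide; open, the fingers measure 130 mm over their backs; the gripper's body (75 mm by 190 mm) begins 47 mm behind the grasp point.
Start: joints at [-1.309, 0.434, 0.025, 1.573, -0.012, 1.134, -0.075], TCP at [0.223, 0.584, 0.227] pointing down, gripper open.
Joint ranges: [-2.62, 2.62], [-0.44, 2.09], [-1.27, 1.32], [0.08, 2.57], [-1.32, 4.46], [0.12, 2], [-2.74, 2.74]. Speed limits (rad/s): [2.22, 2.22, 3.01, 3.01, 3.14, 3.14, 3.14].

## Interface

Orientations are given as [roll, pitch, yaw] about the fixed x, y, z axes, in that order (R = Rz(yaw) Ry(pitch) Rx(roll)).
In Python, from bench import sense, capture, job_done, masks_of, pinch_z gives the robot as it stands.
- The arm moves only by the tool arm_command, never from a script. Its argument "plan" is a list of rows, each an object of numbers: "tx", "ty", "tz": the shift along the tool's x, y, z in mm; "roll": the turn about the tool's z in rad; "claw": the closure, from -1 (fully open) to 1 (shut), so that 0 is half open. In form: [{"tx": .., "ty": .., "tz": .., "roll": .., "claw": ..}, ...]. A call has 1 to 8 rows; each row is the pose to reach, as a shift and turn from the pose commanded when the call began, along the tool's axes at that moment; what a row does not reach only later rows make up. A row lasts 1/10 s, in which the tool goes at most 50 mm and 8.59 degrees, less where a joint would pass 70% of its speed; a pose out of reach is approached as far as the arm can. A call with a gripper value outside its range is refused whole. The fingers move at their own pace and stop on an object; "force" is the grip in N (left out, the last holds). Time passes only in rows, so rows that repeat a pose let the fingers close. It gives the time, the measured TCP pose, the force, the opening and the grip force at its end, in the units of the state.
- sense(): the state, without advancing time (a new reading comes with each control period).
- capture(name): name is "side" or "top"; returns a dict with "color" (384x512x3 uint8, red, green, blue), "K" (3x3 intrinsics, pixels), "k1" (the pictures are not rectified: a ray, as slopes to the right and down, at radius r is drawn at 1 + k1 r^2 times it, then the intrinsics apply), "R" (3x3) and "t" (3): a world point X has camera coordinates R X + t. Camera axes: x right, y down, z forward; pixel columns grow to the right and rows downward; lengths in m; the calibration is good to about 2 mm. A picture is of the moment at which its call begins. There is no depth.
- job_done(): hands the job in; it is judged then, once.
Trained networks look in the newest picture that a camera, given by its name, has taken for a name from the list of things; names that differ only in an ending like _2 or _b are one class to them, and where a whole thing is asked for, a point or a joint stands for the part that bears it (a point fixed in the world has none). Each returns a list of dicts, best first, with "score" (0 to 1); they miss things now and then, are a little off and sometimes report something else, mostly with a low value. They report only what shows in the picture. A call takes as long as a camera call. They do not tell look-alikes from the thing itself.
- masks_of(query, camera): "region" (384x512 bool, what is visible of it) and "extent" ([left, top, right, bottom] in pixels, round what is visible of it).
The state is a dict: "time": time; "q": joint angles; "joint_velocities": joint speeds; "effort": joint torques, N m; "tcp_pos": TCP position; "ee_rot": TCP orientation; "force": force on the tool from outside, world axes, zero at the start; "torque": the same for the moment, N m; "width": finger opening in m; "gripper_force": force on a finger pad.
Only numpy, scipy, OpenCV 4.12 (cv2) and the standard library are available. Lean on these libraries where they do the work, as an engineer would, in place of code of your own. Each camera call takes 0.05 s, during which the arm holds its last target. There are 200 camera calls.

## Working session

There is one attempt and no reset: what is moved stays moved. The work goes in short steps, Python scripts to look and compute and a tool call to move; the robot and the scene stay as the last step left them, time stands still between calls to the robot, and variables do not carry over. Pictures are saved under pics/ and viewed, at most 10 in all, crops included, and the job is handed in when it is done.

Besides the shell and the picture viewer there is one more tool, called after "Call:" by a JSON object that holds its "api" and its "payload", one argument or row to a line. arm_command: Moves the arm, as the interface text tells. Its arguments: {"type":"object","properties":{"plan":{"type":"array","items":{"type":"object","properties":{"tx":{"type":"number"},"ty":{"type":"number"},"tz":{"type":"number"},"roll":{"type":"number"},"claw":{"type":"number"}}}},"force":{"type":"number"}},"required":["plan"]}

```bash
mkdir -p pics; ls; cat > h.py <<'E'
import numpy as np, cv2
from bench import *
def px2w(c,uv,z):
    K=c["K"];d=((uv[0]-K[0,2])/K[0,0],(uv[1]-K[1,2])/K[1,1])
    D=np.array([c["k1"],0,0,0.]) 
    p=cv2.undistortPoints(np.array([[uv]],float),K,D)[0,0]
    R=np.array(c["R"]);t=np.array(c["t"]);o=-R.T@t;v=R.T@np.array([p[0],p[1],1])
    return o+v*(z-o[2])/v[2]
def w2px(c,X):
    R=np.array(c["R"]);return cv2.projectPoints(np.array([X],float).reshape(-1,3),cv2.Rodrigues(R)[0],np.array(c["t"],float),c["K"],np.array([c["k1"],0,0,0.]))[0].reshape(-1,2)
def save(c,n): cv2.imwrite("pics/"+n+".png",cv2.cvtColor(c["color"],cv2.COLOR_RGB2BGR))
E
python3 - <<'E'
from h import *
for n in("top","side"):
    c=capture(n);c["K"]=np.array(c["K"],float);save(c,n+"0")
    print(n,c["K"].tolist(),c["k1"],np.array(c["R"]).round(3).tolist(),np.array(c["t"]).round(3))
    for q in["nest","housing","lever_knob","clamp_lever","clamp_pad","torque_meter","tape_roll","red_screwdriver","black_housing"]:
        for m in masks_of(q,n)[:3]:
            ys,xs=np.nonzero(m["region"]);print(q,round(m["score"],2),m["extent"],round(xs.mean()),round(ys.mean()))
s=sense();print(s)
E
```

```text
pics
top [[476.7000990944537, 0.0, 251.75780953510522], [0.0, 476.7000990944537, 194.6653779821148], [0.0, 0.0, 1.0]] -0.09945152551308276 [[0.024, -1.0, 0.021], [-0.992, -0.026, -0.124], [0.125, -0.018, -0.992]] [-0.072  0.512  0.962]
nest 0.91 [189.4, 121.2, 280.0, 213.4] 235 165
nest 0.61 [342.6, 129.0, 380.5, 158.5] 359 145
housing 0.7 [203.5, 173.5, 224.8, 207.3] 213 191
housing 0.63 [302.5, 180.8, 317.4, 204.0] 311 192
lever_knob 0.41 [254.3, 181.9, 265.4, 192.1] 259 187
clamp_lever 0.79 [234.1, 138.5, 268.5, 194.9] 247 160
torque_meter 0.58 [131.8, 196.2, 175.7, 258.8] 153 229
tape_roll 0.58 [344.9, 131.3, 381.3, 158.7] 360 146
red_screwdriver 0.71 [207.8, 253.2, 297.8, 263.2] 236 256
red_screwdriver 0.34 [235.2, 136.5, 267.0, 196.2] 247 159
red_screwdriver 0.26 [201.6, 174.8, 224.0, 206.8] 213 191
black_housing 0.86 [126.0, 165.8, 159.9, 183.1] 141 174
black_housing 0.17 [342.6, 181.7, 387.2, 211.1] 370 200
side [[461.24594116638445, 0.0, 253.26756001508775], [0.0, 461.24594116638445, 189.85153711770204], [0.0, 0.0, 1.0]] -0.19175886615656815 [[-0.228, 0.974, 0.013], [0.814, 
[... 523 characters left out ...]
4.0] 341 234
{'time': 1.0, 'q': array([-1.3086018 ,  0.43447998,  0.02500586,  1.57318029, -0.01156524,
        1.13399222, -0.07509135]), 'joint_velocities': array([ 0.00142534, -0.00048164,  0.00035077,  0.00186935,  0.00051743,
       -0.00045597,  0.00038827]), 'effort': array([-8.14662544e-04, -6.67657828e+01,  9.83525366e-01, -3.14806724e+01,
       -6.06901897e-02,  3.25454003e-02,  2.01662021e-05]), 'tcp_pos': array([0.22302154, 0.58388571, 0.22676201]), 'ee_rot': array([3.14150409e+00, 3.87669532e-05, 2.77673148e+00]), 'force': array([-0.05279466, -0.50821394, -0.06857495]), 'torque': array([-0.02073781, -0.04863835,  0.01630463]), 'gripper_force': 0.0, 'width': 0.09217008538216684}
```

```bash
python3 - <<'E'
import cv2
a=cv2.imread("pics/top0.png")[95:275,110:400]
cv2.imwrite("pics/t1.png",cv2.resize(a[:,:200],None,fx=4,fy=3.3,interpolation=cv2.INTER_CUBIC) if 0 else cv2.resize(a,(800,497),interpolation=cv2.INTER_CUBIC))
b=cv2.imread("pics/top0.png")[112:222,180:330]
cv2.imwrite("pics/t2.png",cv2.resize(b,(750,550),interpolation=cv2.INTER_CUBIC))
E
```

```text
(no output)
```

View pics/t1.png

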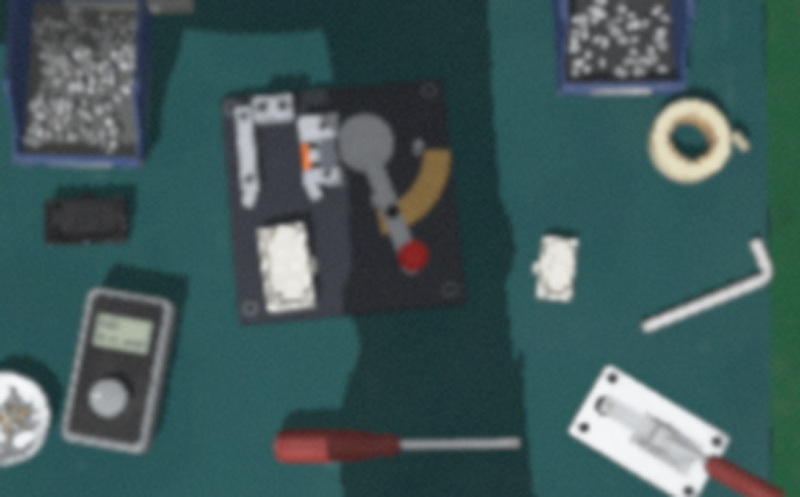

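View pics/t2.png

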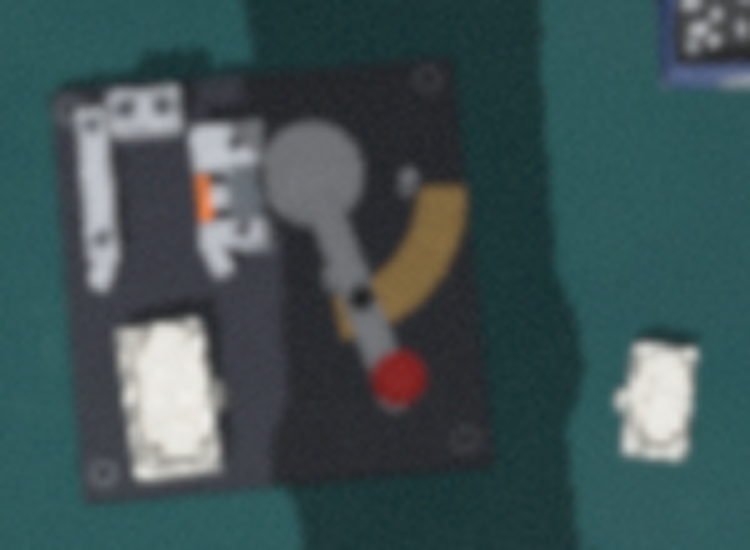

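Top view: nest plate corners at about (191,130), (270,124), (278,204), (197,212). The housings are the cream one on the plate (213,191), a smaller cream one on the bench (311,192) and a black one (141,174). The tape roll is at (360,146). Red items are the lever knob (259,187), the screwdriver (236,256) and another handle at lower right. I pick the full-size housing on the plate and the knob on the lever. In the crop its tab faces the lever.

```bash
cat >> h.py <<'E'
from scipy.optimize import least_squares
def cap(n):
    c=capture(n);c["K"]=np.array(c["K"],float);return c
def T(p,X):  # nest pose (x,y,yaw), X in m local
    X=np.atleast_2d(np.array(X,float));a=p[2];R=np.array([[np.cos(a),-np.sin(a),0],[np.sin(a),np.cos(a),0],[0,0,1]])
    return X@R.T+np.array([p[0],p[1],0])
E
python3 - <<'E'
from h import *
c=cap("top");z5=lambda L:np.array(L)/5+np.array([180,112])-0.4
# nest corners
uv=z5([(55,92),(448,62),(492,462),(87,502)])
L=np.array([(56,44,12),(56,-132,12),(-124,-132,12),(-124,44,12)])/1000
f=lambda p:(w2px(c,T(p,L))-uv).ravel()
r=least_squares(f,[.5,0,0]);print("nest",r.x,r.fun.round(1))
W=[px2w(c,u,.012)[:2] for u in uv];print(np.linalg.norm(np.diff(W,axis=0),axis=1))
p=r.x
# pivot check at disc (313,173), knob top, orange pad
loc=lambda w:((w-np.array([p[0],p[1],0]))@np.array([[np.cos(p[2]),-np.sin(p[2]),0],[np.sin(p[2]),np.cos(p[2]),0],[0,0,1]])*1000).round(1)
print("pivot",loc(px2w(c,z5([(313,173)])[0],.04)))
k=loc(px2w(c,z5([(402,375)])[0],.086));print("knob",k,np.hypot(k[0],k[1]+66),np.degrees(np.arctan2(k[1]+66,k[0]))%360-195)
H=[loc(px2w(c,u,.028)) for u in z5([(115,325),(207,318),(221,468),(136,480)])];print("housing TL,TR,BR,BL",H,np.mean(H,0))
print("rail stop inner",[loc(px2w(c,u,z)) for u,z in zip(z5([(113,190),(145,135),(197,200)]),(.023,.031,.029))])
m=masks_of("housing","top")[0]
ys,xs=np.nonzero(m["region"]);print("mask rect",cv2.minAreaRect(np.column_stack([[loc(px2w(c,(float(x),float(y)),.028))[:2] for x,y in zip(xs,ys)]]).astype(np.float32)))
E
```

```text
nest [0.60358029 0.02782727 0.11872272] [-1.  -0.1  1.1 -1.2  0.8  0.7 -0.8  0.4]
[0.17118176 0.17588772 0.17271702]
pivot [  3.2 -65.7  40. ]
knob [-91.8 -92.2  86. ] 95.46559589716077 0.9289079072734978
housing TL,TR,BR,BL [array([-51.5,  23. ,  28. ]), array([-52.1, -15.8,  28. ]), array([-115.9,  -16.1,   28. ]), array([-117.6,   19.7,   28. ])] [-84.275   2.7    28.   ]
rail stop inner [array([ 7.5, 19.5, 23. ]), array([28.2,  3.6, 31. ]), array([ -1.4, -15.9,  29. ])]
mask rect ((-103.92503356933594, -199.5582733154297), (30.16578483581543, 46.234127044677734), 77.43462371826172)
```

Call:
{"api": "arm_command", "payload": {
  "plan": [
    {"tx": -27, "ty": -28, "roll": 0.14, "claw": 1},
    {"tx": -55, "ty": -57, "roll": 0.28, "claw": 1},
    {"tx": -88, "ty": -92, "roll": 0.42, "claw": 1},
    {"tx": -121, "ty": -127, "roll": 0.56, "claw": 1},
    {"tx": -154, "ty": -162, "roll": 0.7, "claw": 1},
    {"tx": -187, "ty": -197, "roll": 0.84, "claw": 1},
    {"tx": -220, "ty": -232, "roll": 0.98, "claw": 1},
    {"tx": -250, "ty": -265, "roll": 1.087, "claw": 1}
  ],
  "force": 10
}}

```text
schema error: expected keys tx, ty, tz, roll, claw
```

```bash
cat >> h.py <<'E'
P=np.array([0.6036,0.0278,0.1187])
def go(x,y,z,p=P,ang=0):  # nest mm, z world mm -> tool shift; tool y to nest dir ang(rad)
    s=sense();R=cv2.Rodrigues(np.zeros(3))[0]
    from scipy.spatial.transform import Rotation as Ro
    R=Ro.from_euler("xyz",s["ee_rot"]).as_matrix()
    w=T(p,[x/1e3,y/1e3,z/1e3])[0];d=R.T@(w-s["tcp_pos"])*1e3
    ty=R[:,1];a=np.arctan2(ty[1],ty[0]);da=(p[2]+ang-a+np.pi/2)%np.pi-np.pi/2
    inv=T((0,0,-p[2]),s["tcp_pos"]-np.array([p[0],p[1],0]))[0]*1e3
    print("t",round(s["time"],2),"nest",inv.round(1),"F_nest",T((0,0,-p[2]),s["force"])[0].round(1),"shift",d.round(1),"roll",round(-da,3),"w",round(s["width"],4),"toolx_nest",T((0,0,-p[2]),R[:,0])[0].round(2),"tooly",T((0,0,-p[2]),R[:,1])[0].round(2),"q",s["q"].round(2))
E
python3 -c "
from h import *;go(-150,3,120)"
```

```text
t 1.1 nest [-312.1  597.2  226.7] F_nest [-0.4 -0.2 -0.7] shift [-419.8 -450.7  106.8] roll 1.087 w 0.0912 toolx_nest [-0.89  0.47 -0.  ] tooly [0.47 0.89 0.  ] q [-1.31  0.43  0.03  1.57 -0.01  1.13 -0.08]
```

Call:
{"api": "arm_command", "payload": {
  "plan": [
    {"tx": -27, "ty": -28, "tz": 0, "roll": 0.14, "claw": 1},
    {"tx": -55, "ty": -57, "tz": 0, "roll": 0.28, "claw": 1},
    {"tx": -88, "ty": -92, "tz": 0, "roll": 0.42, "claw": 1},
    {"tx": -121, "ty": -127, "tz": 0, "roll": 0.56, "claw": 1},
    {"tx": -154, "ty": -162, "tz": 0, "roll": 0.7, "claw": 1},
    {"tx": -187, "ty": -197, "tz": 0, "roll": 0.84, "claw": 1},
    {"tx": -220, "ty": -232, "tz": 0, "roll": 0.98, "claw": 1},
    {"tx": -250, "ty": -265, "tz": 0, "roll": 1.087, "claw": 1}
  ],
  "force": 10
}}

```text
time: 1.9
tcp_pos: [0.3626, 0.245, 0.227]
ee_rot: [3.141, -0.001, 1.684]
force: [0.4, 0.5, 1.0]
width: 0.0322
gripper_force: 0.0
```

```bash
python3 -c "
from h import *;go(-155,3,120)"
```

```text
t 1.9 nest [-213.6  244.3  227. ] F_nest [0.5 0.5 1. ] shift [-241.    59.9  106.9] roll -0.006 w 0.0322 toolx_nest [0.01 1.   0.  ] tooly [ 1.   -0.01  0.  ] q [-1.04  0.12  0.36  2.03 -0.05  1.   -0.54]
```

Call:
{"api": "arm_command", "payload": {
  "plan": [
    {"tx": -40, "ty": 10, "tz": 10, "roll": 0, "claw": 1},
    {"tx": -80, "ty": 20, "tz": 25, "roll": 0, "claw": 1},
    {"tx": -120, "ty": 30, "tz": 45, "roll": 0, "claw": 1},
    {"tx": -160, "ty": 40, "tz": 65, "roll": 0, "claw": 1},
    {"tx": -200, "ty": 50, "tz": 85, "roll": 0, "claw": 1},
    {"tx": -230, "ty": 58, "tz": 100, "roll": 0, "claw": 1},
    {"tx": -241, "ty": 60, "tz": 107, "roll": 0, "claw": 1},
    {"tx": -241, "ty": 60, "tz": 107, "roll": 0, "claw": 1}
  ]
}}

```text
time: 2.7
tcp_pos: [0.45, 0.0129, 0.1191]
ee_rot: [-3.14, 0.001, 1.686]
force: [-0.3, 1.0, -0.5]
width: 0.0008
gripper_force: 0.0
```

```bash
python3 - <<'E'
from h import *;go(-155,3,18)
c=cap("top");cv2.imwrite("pics/t3.png",cv2.resize(cv2.cvtColor(c["color"],cv2.COLOR_RGB2BGR)[112:232,170:320],(750,600),interpolation=cv2.INTER_CUBIC))
E
```

```text
t 2.7 nest [-154.3    3.4  119.1] F_nest [-0.2  1.  -0.5] shift [ -0.3  -0.6 101.1] roll -0.003 w 0.0008 toolx_nest [ 0.  1. -0.] tooly [ 1. -0. -0.] q [-0.55  0.31  0.5   2.14 -0.21  0.74  0.21]
```

View pics/t3.png

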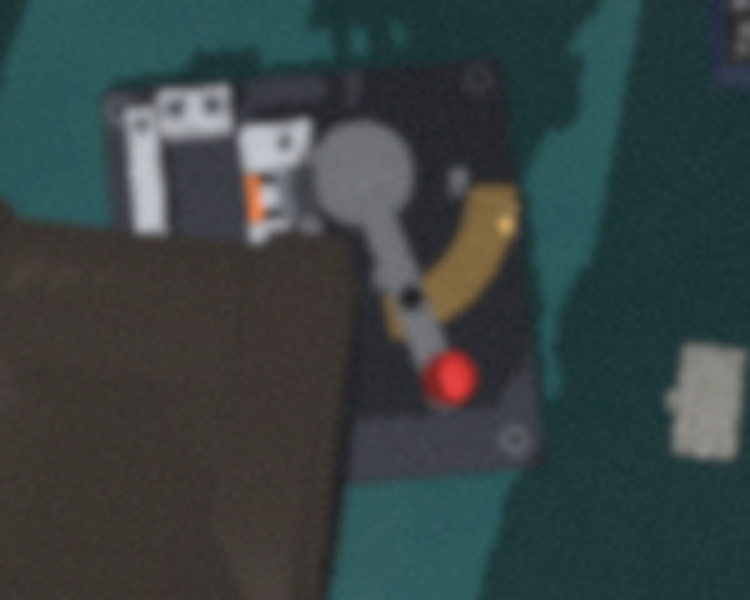

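The gripper body now hides the housing from above; the knob (at 450,378 in this crop) is clear of it. Next I descend and push.

Call:
{"api": "arm_command", "payload": {
  "plan": [
    {"tx": 0, "ty": 0, "tz": 40, "roll": 0, "claw": 1},
    {"tx": 0, "ty": 0, "tz": 75, "roll": 0, "claw": 1},
    {"tx": 0, "ty": 0, "tz": 95, "roll": 0, "claw": 1},
    {"tx": 0, "ty": 0, "tz": 101, "roll": 0, "claw": 1},
    {"tx": 0, "ty": 0, "tz": 101, "roll": 0, "claw": 1}
  ]
}}

```text
time: 3.25
tcp_pos: [0.45, 0.0159, 0.0188]
ee_rot: [-3.141, -0.0, 1.691]
force: [0.5, -0.1, 0.7]
width: 0.0006
gripper_force: 0.0
```

```bash
python3 - <<'E'
from h import *;go(-125,3,18)
c=cap("side");cv2.imwrite("pics/s1.png",cv2.resize(cv2.cvtColor(c["color"],cv2.COLOR_RGB2BGR)[170:270,215:340],(750,600),interpolation=cv2.INTER_CUBIC))
E
```

```text
t 3.25 nest [-153.9    6.4   18.8] F_nest [ 0.5 -0.2  0.7] shift [-3.4 28.9  0.8] roll 0.002 w 0.0006 toolx_nest [-0.  1.  0.] tooly [ 1.  0. -0.] q [-0.44  0.49  0.37  2.22 -0.37  0.49  0.35]
```

View pics/s1.png

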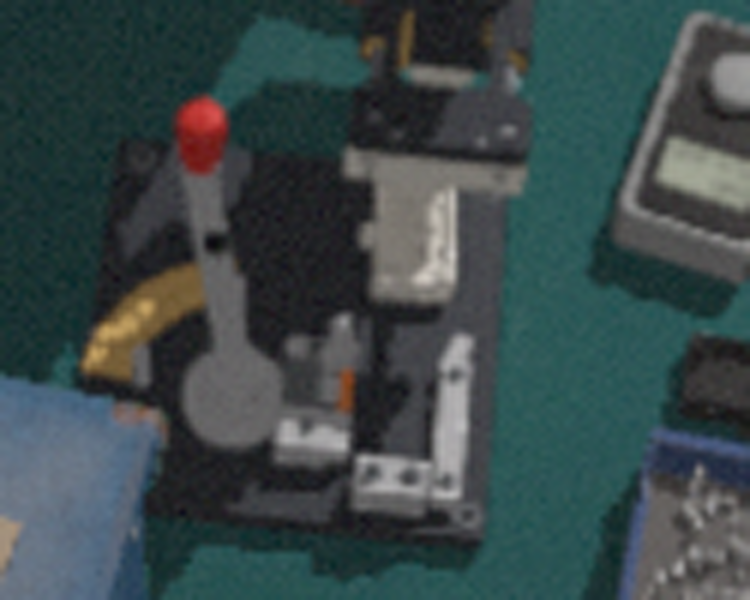

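Side view: the housing sits square in front of the channel mouth (crop 415,240), with the fingers behind it, the lever clear and the channel empty.

Call:
{"api": "arm_command", "payload": {
  "plan": [
    {"tx": -3, "ty": 4, "tz": 0, "roll": 0, "claw": 1},
    {"tx": -3, "ty": 10, "tz": 0, "roll": 0, "claw": 1},
    {"tx": -3, "ty": 16, "tz": 0, "roll": 0, "claw": 1},
    {"tx": -3, "ty": 22, "tz": 0, "roll": 0, "claw": 1},
    {"tx": -3, "ty": 28, "tz": 0, "roll": 0, "claw": 1},
    {"tx": -3, "ty": 34, "tz": 0, "roll": 0, "claw": 1},
    {"tx": -3, "ty": 40, "tz": 0, "roll": 0, "claw": 1},
    {"tx": -3, "ty": 46, "tz": 0, "roll": 0, "claw": 1}
  ]
}}

```text
time: 4.1
tcp_pos: [0.496, 0.0174, 0.0187]
ee_rot: [-3.14, -0.0, 1.69]
force: [-3.1, -0.8, 5.0]
width: 0.0007
gripper_force: 3.2
```

```bash
python3 - <<'E'
from h import *;go(-70,3,18)
c=cap("side");cv2.imwrite("pics/s2.png",cv2.resize(cv2.cvtColor(c["color"],cv2.COLOR_RGB2BGR)[170:270,215:340],(750,600),interpolation=cv2.INTER_CUBIC))
E
```

```text
t 4.1 nest [-108.1    2.4   18.7] F_nest [-3.2 -0.4  5. ] shift [ 0.6 38.1  0.6] roll 0.0 w 0.0007 toolx_nest [-0.  1.  0.] tooly [ 1.  0. -0.] q [-0.42  0.54  0.38  2.11 -0.37  0.55  0.35]
```

View pics/s2.png

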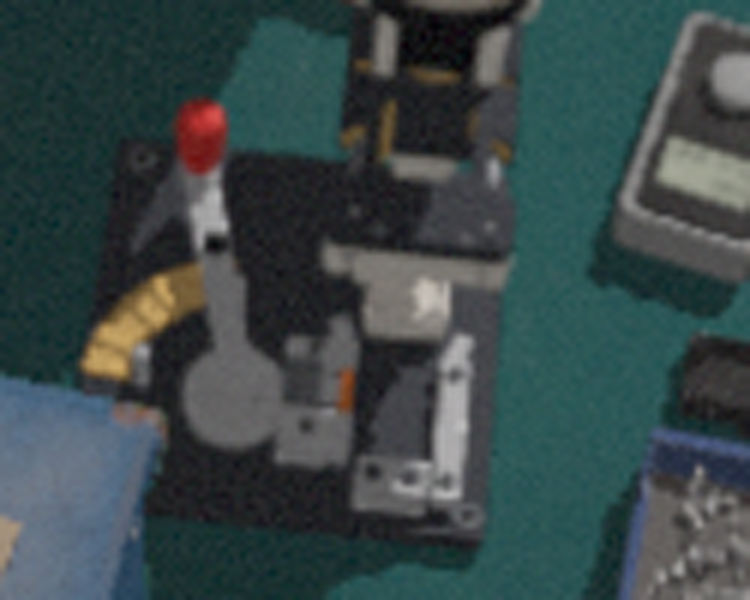

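```bash
python3 - <<'E'
from h import *;go(-70,3,18)
c=cap("side");im=cv2.resize(cv2.cvtColor(c["color"],cv2.COLOR_RGB2BGR)[195:255,255:325],(770,660),interpolation=cv2.INTER_CUBIC)[:600]
def pl(L,z,col):
    u=((w2px(c,T(P,np.array([(x/1e3,y/1e3,z/1e3) for x,y in L])))-[255,195]+.5)*11).astype(int)
    cv2.polylines(im,[u.reshape(-1,1,2)],False,col,1)
pl([(31.5,20),(-22,20)],23,(0,255,0));pl([(31.5,-16),(-22,-16)],29,(0,255,0));pl([(31.5,-15),(31.5,20)],31,(0,255,0))
pl([(56,44),(-124,44)],12,(255,255,0));pl([(56,44),(56,-132)],12,(255,255,0))
b=-27
pl([(b-62,20),(b,20),(b,-14),(b-62,-14)],28,(0,0,255));pl([(b,20),(b,-14)],12,(0,0,255))
cv2.imwrite("pics/s3.png",im)
E
```

```text
t 4.15 nest [-106.7    2.4   18.8] F_nest [ 1.4 -0.3  1.3] shift [ 0.6 36.7  0.8] roll 0.0 w 0.0005 toolx_nest [-0.  1. -0.] tooly [1. 0. 0.] q [-0.42  0.54  0.38  2.11 -0.37  0.55  0.35]
```

View pics/s3.png

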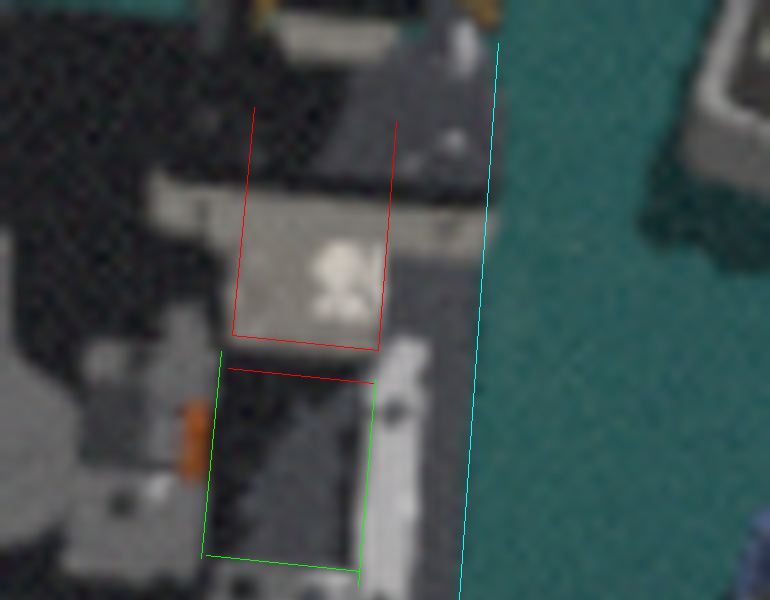

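The overlay matches: the housing (red outline) lines up with the channel (green), and its front is just at the mouth. I'll continue pushing.

Call:
{"api": "arm_command", "payload": {
  "plan": [
    {"tx": 0, "ty": 5, "tz": 0, "roll": 0, "claw": 1},
    {"tx": 0, "ty": 10, "tz": 0, "roll": 0, "claw": 1},
    {"tx": 0, "ty": 15, "tz": 0, "roll": 0, "claw": 1},
    {"tx": 0, "ty": 20, "tz": 0, "roll": 0, "claw": 1},
    {"tx": 0, "ty": 25, "tz": 0, "roll": 0, "claw": 1},
    {"tx": 0, "ty": 30, "tz": 0, "roll": 0, "claw": 1},
    {"tx": 0, "ty": 35, "tz": 0, "roll": 0, "claw": 1},
    {"tx": 0, "ty": 40, "tz": 0, "roll": 0, "claw": 1}
  ]
}}

```text
time: 5.0
tcp_pos: [0.5363, 0.0222, 0.0187]
ee_rot: [-3.142, -0.0, 1.69]
force: [-0.7, -0.7, 0.8]
width: 0.0003
gripper_force: 0.6
```

Call:
{"api": "arm_command", "payload": {
  "plan": [
    {"tx": 0, "ty": 2, "tz": 0, "roll": 0, "claw": 1},
    {"tx": 0, "ty": 4, "tz": 0, "roll": 0, "claw": 1},
    {"tx": 0, "ty": 6, "tz": 0, "roll": 0, "claw": 1},
    {"tx": 0, "ty": 6, "tz": 0, "roll": 0, "claw": 1}
  ]
}}

```text
time: 5.4
tcp_pos: [0.5421, 0.0229, 0.0188]
ee_rot: [3.141, 0.0, 1.69]
force: [0.4, 0.2, -0.1]
width: 0.0006
gripper_force: 0.2
```

```bash
python3 - <<'E'
from h import *;go(-52,3,18)
E
```

```text
t 5.4 nest [-61.7   2.4  18.8] F_nest [ 0.4  0.1 -0.1] shift [0.6 9.7 0.8] roll 0.0 w 0.0006 toolx_nest [-0.  1. -0.] tooly [1. 0. 0.] q [-0.42  0.59  0.39  2.   -0.37  0.62  0.34]
```

Call:
{"api": "arm_command", "payload": {
  "plan": [
    {"tx": 0, "ty": 2, "tz": 0, "roll": 0, "claw": 1},
    {"tx": 0, "ty": 4, "tz": 0, "roll": 0, "claw": 1},
    {"tx": 0, "ty": 6, "tz": 0, "roll": 0, "claw": 1},
    {"tx": 0, "ty": 6, "tz": 0, "roll": 0, "claw": 1}
  ]
}}

```text
time: 5.8
tcp_pos: [0.5483, 0.0237, 0.0187]
ee_rot: [3.141, 0.0, 1.69]
force: [-1.1, 0.6, 0.2]
width: 0.0007
gripper_force: 0.0
```

Call:
{"api": "arm_command", "payload": {
  "plan": [
    {"tx": 0, "ty": 1, "tz": 0, "roll": 0, "claw": 1},
    {"tx": 0, "ty": 2, "tz": 0, "roll": 0, "claw": 1},
    {"tx": 0, "ty": 2, "tz": 0, "roll": 0, "claw": 1}
  ]
}}

```text
time: 6.1
tcp_pos: [0.55, 0.0238, 0.0187]
ee_rot: [3.141, 0.0, 1.69]
force: [0.6, -0.3, 0.1]
width: 0.0004
gripper_force: 0.0
```

Call:
{"api": "arm_command", "payload": {
  "plan": [
    {"tx": 0, "ty": 1, "tz": 0, "roll": 0, "claw": 1},
    {"tx": 0, "ty": 2, "tz": 0, "roll": 0, "claw": 1},
    {"tx": 0, "ty": 2, "tz": 0, "roll": 0, "claw": 1}
  ]
}}

```text
time: 6.4
tcp_pos: [0.552, 0.0241, 0.0188]
ee_rot: [3.141, -0.0, 1.69]
force: [-0.5, -0.7, -0.8]
width: 0.0006
gripper_force: 0.0
```

```bash
python3 - <<'E'
from h import *;go(-52,3,18)
c=cap("side");im=cv2.resize(cv2.cvtColor(c["color"],cv2.COLOR_RGB2BGR)[195:255,255:325],(770,660),interpolation=cv2.INTER_CUBIC)[:600]
cv2.imwrite("pics/s4.png",im)
E
```

```text
t 6.4 nest [-51.7   2.4  18.8] F_nest [-0.6 -0.6 -0.8] shift [ 0.6 -0.3  0.8] roll 0.0 w 0.0006 toolx_nest [-0.  1.  0.] tooly [1. 0. 0.] q [-0.41  0.6   0.39  1.98 -0.37  0.63  0.33]
```

View pics/s4.png

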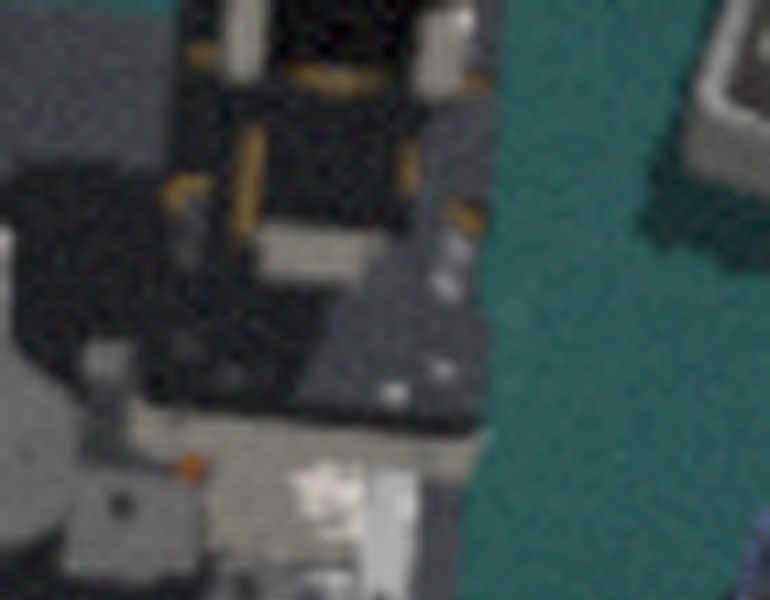

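The housing is deep in the channel, nearly at the stop (front edge at about crop row 560), but there is no force yet. I'll creep on.

Call:
{"api": "arm_command", "payload": {
  "plan": [
    {"tx": 0, "ty": 1, "tz": 0, "roll": 0, "claw": 1},
    {"tx": 0, "ty": 1, "tz": 0, "roll": 0, "claw": 1},
    {"tx": 0, "ty": 1, "tz": 0, "roll": 0, "claw": 1}
  ]
}}

```text
time: 6.75
tcp_pos: [0.5528, 0.0242, 0.0187]
ee_rot: [3.141, 0.0, 1.69]
force: [0.2, -0.3, -0.6]
width: 0.0002
gripper_force: 0.0
```

Call:
{"api": "arm_command", "payload": {
  "plan": [
    {"tx": 0, "ty": 1, "tz": 0, "roll": 0, "claw": 1},
    {"tx": 0, "ty": 1, "tz": 0, "roll": 0, "claw": 1},
    {"tx": 0, "ty": 1, "tz": 0, "roll": 0, "claw": 1}
  ]
}}

```text
time: 7.05
tcp_pos: [0.5538, 0.0243, 0.0187]
ee_rot: [3.141, -0.0, 1.69]
force: [0.1, 0.4, 0.2]
width: 0.0005
gripper_force: 0.0
```

Call:
{"api": "arm_command", "payload": {
  "plan": [
    {"tx": 0, "ty": 1, "tz": 0, "roll": 0, "claw": 1},
    {"tx": 0, "ty": 1, "tz": 0, "roll": 0, "claw": 1},
    {"tx": 0, "ty": 1, "tz": 0, "roll": 0, "claw": 1}
  ]
}}

```text
time: 7.35
tcp_pos: [0.5548, 0.0244, 0.0187]
ee_rot: [3.141, -0.0, 1.69]
force: [0.2, 0.1, 0.4]
width: 0.0002
gripper_force: 0.0
```

Call:
{"api": "arm_command", "payload": {
  "plan": [
    {"tx": 0, "ty": 1, "tz": 0, "roll": 0, "claw": 1},
    {"tx": 0, "ty": 2, "tz": 0, "roll": 0, "claw": 1},
    {"tx": 0, "ty": 2, "tz": 0, "roll": 0, "claw": 1}
  ]
}}

```text
time: 7.65
tcp_pos: [0.5569, 0.0247, 0.0187]
ee_rot: [3.141, 0.0, 1.69]
force: [-0.2, -0.3, -0.1]
width: 0.0005
gripper_force: 0.0
```

Call:
{"api": "arm_command", "payload": {
  "plan": [
    {"tx": 0, "ty": 1, "tz": 0, "roll": 0, "claw": 1},
    {"tx": 0, "ty": 1, "tz": 0, "roll": 0, "claw": 1},
    {"tx": 0, "ty": 1, "tz": 0, "roll": 0, "claw": 1}
  ]
}}

```text
time: 7.95
tcp_pos: [0.5578, 0.0248, 0.0187]
ee_rot: [3.142, -0.0, 1.69]
force: [-0.9, -0.4, -0.2]
width: 0.0006
gripper_force: 0.0
```

Call:
{"api": "arm_command", "payload": {
  "plan": [
    {"tx": 0, "ty": 1, "tz": 0, "roll": 0, "claw": 1},
    {"tx": 0, "ty": 1, "tz": 0, "roll": 0, "claw": 1},
    {"tx": 0, "ty": 1, "tz": 0, "roll": 0, "claw": 1}
  ]
}}

```text
time: 8.25
tcp_pos: [0.5588, 0.0249, 0.0188]
ee_rot: [3.141, -0.0, 1.69]
force: [-0.5, 0.6, -0.1]
width: 0.0008
gripper_force: 0.0
```

Call:
{"api": "arm_command", "payload": {
  "plan": [
    {"tx": 0, "ty": 1, "tz": 0, "roll": 0, "claw": 1},
    {"tx": 0, "ty": 1, "tz": 0, "roll": 0, "claw": 1},
    {"tx": 0, "ty": 1, "tz": 0, "roll": 0, "claw": 1}
  ]
}}

```text
time: 8.55
tcp_pos: [0.5598, 0.025, 0.0187]
ee_rot: [3.142, -0.0, 1.69]
force: [-0.4, -0.1, 0.5]
width: 0.0009
gripper_force: 0.0
```

Call:
{"api": "arm_command", "payload": {
  "plan": [
    {"tx": 0, "ty": 1, "tz": 0, "roll": 0, "claw": 1},
    {"tx": 0, "ty": 1, "tz": 0, "roll": 0, "claw": 1},
    {"tx": 0, "ty": 1, "tz": 0, "roll": 0, "claw": 1}
  ]
}}

```text
time: 8.85
tcp_pos: [0.5608, 0.0251, 0.0187]
ee_rot: [3.141, -0.0, 1.69]
force: [-0.9, -0.4, 0.0]
width: 0.0003
gripper_force: 0.0
```

```bash
python3 - <<'E'
from h import *;go(-45,3,18)
c=cap("side");im=cv2.resize(cv2.cvtColor(c["color"],cv2.COLOR_RGB2BGR)[215:265,255:315],(720,600),interpolation=cv2.INTER_CUBIC)
def pl(L,z,col):
    u=((w2px(c,T(P,np.array([(x/1e3,y/1e3,z/1e3) for x,y in L])))-[255,215]+.5)*12).astype(int)
    cv2.polylines(im,[u.reshape(-1,1,2)],False,col,1)
pl([(31.5,-15),(31.5,20)],31,(0,255,0));pl([(31.5,-15),(31.5,20)],28,(0,0,255));
cv2.imwrite("pics/s5.png",im)
E
```

```text
t 8.85 nest [-42.8   2.4  18.7] F_nest [-1.  -0.3  0. ] shift [ 0.6 -2.2  0.7] roll 0.0 w 0.0003 toolx_nest [-0.  1.  0.] tooly [1. 0. 0.] q [-0.41  0.61  0.39  1.95 -0.37  0.64  0.33]
```

View pics/s5.png

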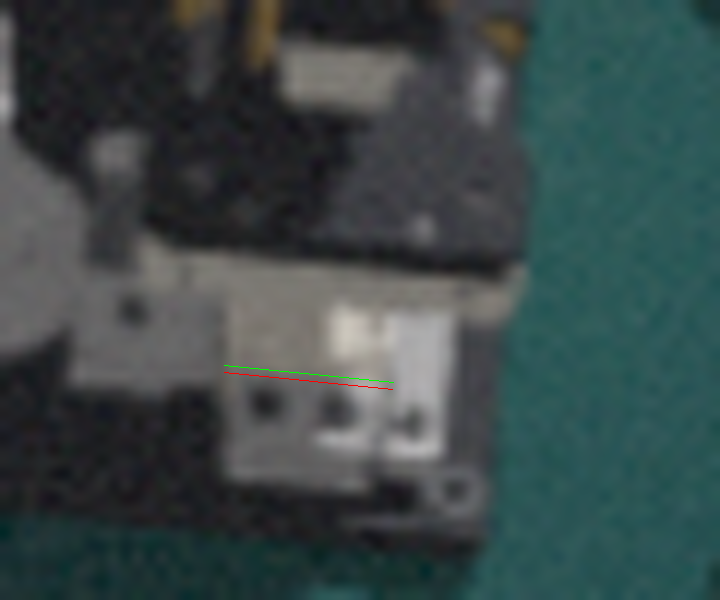

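The cream now borders the grey stop block (crop row ~375). I'll creep on until the force confirms contact.

Call:
{"api": "arm_command", "payload": {
  "plan": [
    {"tx": 0, "ty": 1, "tz": 0, "roll": 0, "claw": 1},
    {"tx": 0, "ty": 1, "tz": 0, "roll": 0, "claw": 1},
    {"tx": 0, "ty": 1, "tz": 0, "roll": 0, "claw": 1}
  ]
}}

```text
time: 9.2
tcp_pos: [0.5615, 0.0253, 0.0187]
ee_rot: [-3.141, -0.0, 1.69]
force: [-0.7, 0.1, 0.5]
width: 0.0004
gripper_force: 0.6
```

Call:
{"api": "arm_command", "payload": {
  "plan": [
    {"tx": 0, "ty": 1, "tz": 0, "roll": 0, "claw": 1},
    {"tx": 0, "ty": 1, "tz": 0, "roll": 0, "claw": 1},
    {"tx": 0, "ty": 1, "tz": 0, "roll": 0, "claw": 1}
  ]
}}

```text
time: 9.5
tcp_pos: [0.5617, 0.0253, 0.0186]
ee_rot: [-3.14, -0.0, 1.69]
force: [-5.1, -0.3, 3.1]
width: 0.0006
gripper_force: 3.1
```

The housing is home: motion stopped with about 5 N. I'll back off and rise.

Call:
{"api": "arm_command", "payload": {
  "plan": [
    {"tx": 0, "ty": -3, "tz": 0, "roll": 0, "claw": 1},
    {"tx": 0, "ty": -15, "tz": 0, "roll": 0, "claw": 1},
    {"tx": 0, "ty": -30, "tz": 0, "roll": 0, "claw": 1},
    {"tx": 0, "ty": -35, "tz": -30, "roll": 0, "claw": 1},
    {"tx": 0, "ty": -40, "tz": -60, "roll": 0, "claw": 1},
    {"tx": 0, "ty": -45, "tz": -85, "roll": 0, "claw": 1},
    {"tx": 0, "ty": -45, "tz": -85, "roll": 0, "claw": 1}
  ]
}}

```text
time: 10.2
tcp_pos: [0.5191, 0.0199, 0.1066]
ee_rot: [3.136, -0.001, 1.689]
force: [0.9, 0.5, 0.1]
width: 0.0005
gripper_force: 0.0
```

```bash
cat >> h.py <<'E'
def lev(q,gap=0,r=20.5,z=56,p=P):
    a=np.radians(195)+q;t=np.array([-np.sin(a),np.cos(a)]);c=95*np.array([np.cos(a),np.sin(a)])+[0,-66]-(r+gap)*t
    print("lev",q,end=" ");go(c[0],c[1],z,p,ang=np.radians(15)+q)
E
python3 - <<'E'
from h import *
lev(0.02,12)
c=cap("side");m=masks_of("lever_knob","side")
if m:
    ys,xs=np.nonzero(m[0]["region"]);w=px2w(c,(xs.mean(),ys.mean()),.068)
    l=T((0,0,-P[2]),w-np.array([P[0],P[1],0]))[0]*1e3;print(m[0]["score"],l,np.hypot(l[0],l[1]+66),np.degrees(np.arctan2(l[1]+66,l[0]))%360-195)
E
```

```text
lev 0.02 t 10.2 nest [-84.9   2.2 106.6] F_nest [0.9 0.3 0.1] shift [-63.4 -15.7  50.4] roll -0.282 w 0.0005 toolx_nest [0. 1. 0.] tooly [ 1.   -0.    0.01] q [-0.5   0.43  0.48  2.   -0.28  0.77  0.26]
0.69 [  1.54422609 -44.12190731  68.        ] 21.932523203687463 -109.03742432926745
```

Call:
{"api": "arm_command", "payload": {
  "plan": [
    {"tx": -20, "ty": -5, "tz": 0, "roll": -0.1, "claw": 1},
    {"tx": -42, "ty": -10, "tz": 0, "roll": -0.2, "claw": 1},
    {"tx": -60, "ty": -15, "tz": 0, "roll": -0.28, "claw": 1},
    {"tx": -63, "ty": -16, "tz": 0, "roll": -0.28, "claw": 1},
    {"tx": -63, "ty": -16, "tz": 20, "roll": -0.28, "claw": 1},
    {"tx": -63, "ty": -16, "tz": 40, "roll": -0.28, "claw": 1},
    {"tx": -63, "ty": -16, "tz": 50, "roll": -0.28, "claw": 1},
    {"tx": -63, "ty": -16, "tz": 50, "roll": -0.28, "claw": 1}
  ]
}}

```text
time: 11.1
tcp_pos: [0.5084, -0.0438, 0.0521]
ee_rot: [-3.138, -0.001, 1.969]
force: [-0.8, -0.7, 0.9]
width: 0.0003
gripper_force: 0.0
```

```bash
python3 - <<'E'
from h import *
lev(0.02,12)
for q in (.1,.2,.3,.4,.5): lev(q)
c=cap("side");im=cv2.resize(cv2.cvtColor(c["color"],cv2.COLOR_RGB2BGR)[165:265,210:335],(750,600),interpolation=cv2.INTER_CUBIC)
cv2.imwrite("pics/s6.png",im)
E
```

```text
lev 0.02 t 11.1 nest [-103.   -59.8   52.1] F_nest [-0.8 -0.6  0.9] shift [-2.1  2.2 -3.9] roll -0.002 w 0.0003 toolx_nest [-0.28  0.96  0.  ] tooly [ 0.96  0.28 -0.  ] q [-0.29  0.49  0.36  2.05 -0.28  0.64  0.66]
lev 0.1 t 11.1 nest [-103.   -59.8   52.1] F_nest [-0.8 -0.6  0.9] shift [-21.8   0.9  -4. ] roll -0.082 w 0.0003 toolx_nest [-0.28  0.96  0.  ] tooly [ 0.96  0.28 -0.  ] q [-0.29  0.49  0.36  2.05 -0.28  0.64  0.66]
lev 0.2 t 11.1 nest [-103.   -59.8   52.1] F_nest [-0.8 -0.6  0.9] shift [-31.4   0.2  -4. ] roll -0.182 w 0.0003 toolx_nest [-0.28  0.96  0.  ] tooly [ 0.96  0.28 -0.  ] q [-0.29  0.49  0.36  2.05 -0.28  0.64  0.66]
lev 0.3 t 11.1 nest [-103.   -59.8   52.1] F_nest [-0.8 -0.6  0.9] shift [-41.2   0.3  -4. ] roll -0.282 w 0.0003 toolx_nest [-0.28  0.96  0.  ] tooly [ 0.96  0.28 -0.  ] q [-0.29  0.49  0.36  2.05 -0.28  0.64  0.66]
lev 0.4 t 11.1 nest [-103.   -59.8   52.1] F_nest [-0.8 -0.6  0.9] shift [-50.8   1.5  -4. ] roll -0.382 w 0.0003 toolx_nest [-0.28  0.96  0.  ] tooly [ 0.96  0.28 -0.  ] q [-0.29  0.49  0.36  2.05 -0.28  0.64  0.66]
lev 0.5 t 11.1 nest [-103.   -59.8   52.1] F_nest [-0.8 -0.6  0.9] shift [-60.3   3.6  -4. ] roll -0.482 w 0.0003 toolx_nest [-0.28  0.96  0.  ] tooly [ 0.96  0.28 -0.  ] q [-0.29  0.49  0.36  2.05 -0.28  0.64  0.66]
```

View pics/s6.png

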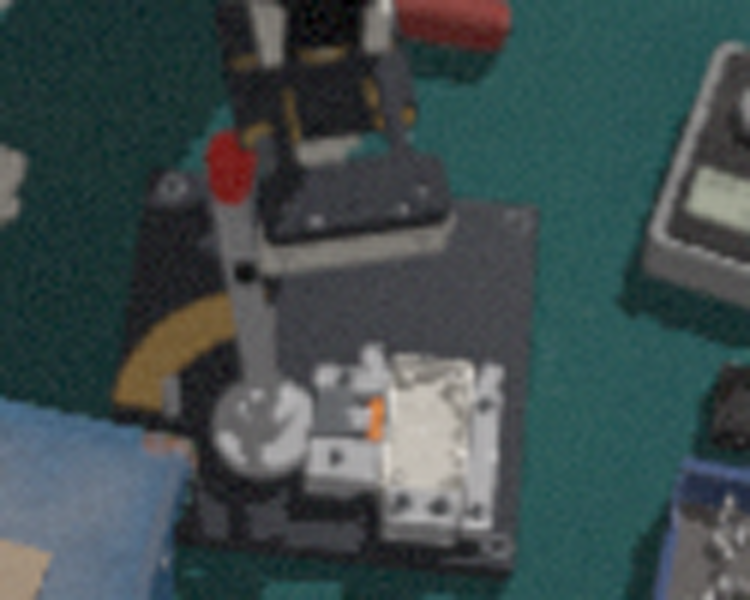

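The housing is against the stop block (crop 430,500 meets it) and the fingers stand on the channel side of the knob (232,165). I'll push the knob round its arc.

Call:
{"api": "arm_command", "payload": {
  "plan": [
    {"tx": -6, "ty": 2, "tz": -5, "roll": 0, "claw": 1},
    {"tx": -14, "ty": 1, "tz": -5, "roll": -0.04, "claw": 1},
    {"tx": -22, "ty": 1, "tz": -5, "roll": -0.08, "claw": 1},
    {"tx": -27, "ty": 0, "tz": -5, "roll": -0.13, "claw": 1},
    {"tx": -31, "ty": 0, "tz": -5, "roll": -0.18, "claw": 1},
    {"tx": -36, "ty": 0, "tz": -5, "roll": -0.23, "claw": 1},
    {"tx": -41, "ty": 0, "tz": -5, "roll": -0.28, "claw": 1},
    {"tx": -41, "ty": 0, "tz": -5, "roll": -0.28, "claw": 1}
  ]
}}

```text
time: 11.95
tcp_pos: [0.5268, -0.0833, 0.06]
ee_rot: [3.14, 0.002, 2.249]
force: [0.3, -0.2, 0.8]
width: 0.0001
gripper_force: 0.0
```

```bash
python3 - <<'E'
from h import *
c=cap("top")
for m in masks_of("lever_knob","top")[:2]:
    ys,xs=np.nonzero(m["region"]);w=px2w(c,(xs.mean(),ys.mean()),.08)
    l=T((0,0,-P[2]),w-np.array([P[0],P[1],0]))[0]*1e3;print(m["score"],l.round(),np.hypot(l[0],l[1]+66).round(),np.arctan2(l[1]+66,l[0])%6.283-np.radians(195))
h=cv2.cvtColor(c["color"],cv2.COLOR_RGB2HSV);r=((h[...,0]<8)|(h[...,0]>172))&(h[...,1]>150)&(h[...,2]>60)
n,_,st,ce=cv2.connectedComponentsWithStats(r.astype(np.uint8));print([(st[i].tolist(),ce[i].round()) for i in range(1,n) if st[i,4]>12])
for q in (.3,.4,.5,.6,.7): lev(q)
E
```

```text
[]
lev 0.3 t 12.05 nest [ -89.9 -100.3   59.5] F_nest [-0.9  0.8  0.5] shift [ 1.6 -0.6  3.5] roll -0.004 w 0.0006 toolx_nest [-0.53  0.85 -0.  ] tooly [0.85 0.53 0.  ] q [-0.15  0.5   0.29  2.   -0.22  0.67  0.95]
lev 0.4 t 12.05 nest [ -89.9 -100.3   59.5] F_nest [-0.9  0.8  0.5] shift [-8.  -2.2  3.5] roll -0.104 w 0.0006 toolx_nest [-0.53  0.85 -0.  ] tooly [0.85 0.53 0.  ] q [-0.15  0.5   0.29  2.   -0.22  0.67  0.95]
lev 0.5 t 12.05 nest [ -89.9 -100.3   59.5] F_nest [-0.9  0.8  0.5] shift [-17.7  -2.8   3.6] roll -0.204 w 0.0006 toolx_nest [-0.53  0.85 -0.  ] tooly [0.85 0.53 0.  ] q [-0.15  0.5   0.29  2.   -0.22  0.67  0.95]
lev 0.6 t 12.05 nest [ -89.9 -100.3   59.5] F_nest [-0.9  0.8  0.5] shift [-27.4  -2.4   3.6] roll -0.304 w 0.0006 toolx_nest [-0.53  0.85 -0.  ] tooly [0.85 0.53 0.  ] q [-0.15  0.5   0.29  2.   -0.22  0.67  0.95]
lev 0.7 t 12.05 nest [ -89.9 -100.3   59.5] F_nest [-0.9  0.8  0.5] shift [-37.   -1.    3.6] roll -0.404 w 0.0006 toolx_nest [-0.53  0.85 -0.  ] tooly [0.85 0.53 0.  ] q [-0.15  0.5   0.29  2.   -0.22  0.67  0.95]
```

Call:
{"api": "arm_command", "payload": {
  "plan": [
    {"tx": -4, "ty": -1, "tz": 2, "roll": -0.05, "claw": 1},
    {"tx": -8, "ty": -2, "tz": 3, "roll": -0.1, "claw": 1},
    {"tx": -10, "ty": -2, "tz": 3, "roll": -0.12, "claw": 1}
  ]
}}

```text
time: 12.35
tcp_pos: [0.5297, -0.0903, 0.0559]
ee_rot: [-3.142, -0.002, 2.371]
force: [-2.1, 3.0, 5.1]
width: 0.0009
gripper_force: 2.6
```

Call:
{"api": "arm_command", "payload": {
  "plan": [
    {"tx": -2, "ty": 0, "tz": 0, "roll": -0.02, "claw": 1},
    {"tx": -4, "ty": -1, "tz": 0, "roll": -0.04, "claw": 1}
  ]
}}

```text
time: 12.55
tcp_pos: [0.5327, -0.0946, 0.0559]
ee_rot: [3.141, 0.0, 2.41]
force: [-0.5, 1.9, 1.0]
width: 0.0005
gripper_force: 0.9
```

Call:
{"api": "arm_command", "payload": {
  "plan": [
    {"tx": -2, "ty": 0, "tz": 0, "roll": -0.02, "claw": 1},
    {"tx": -4, "ty": 0, "tz": 0, "roll": -0.04, "claw": 1}
  ]
}}

```text
time: 12.75
tcp_pos: [0.536, -0.098, 0.0559]
ee_rot: [3.141, 0.001, 2.451]
force: [0.2, 0.1, 1.3]
width: 0.0005
gripper_force: 0.0
```

```bash
python3 - <<'E'
from h import *
for q in (.5,.6,.7,.8): lev(q)
for n in("top","side"):
    c=cap(n)
    for m in masks_of("lever_knob",n)[:2]:print(n,m["score"],m["extent"])
E
```

```text
lev 0.5 t 12.75 nest [ -82.  -116.9   55.9] F_nest [0.2 0.1 1.3] shift [ 0.7 -0.5 -0.1] roll -0.001 w 0.0005 toolx_nest [-0.69  0.72 -0.  ] tooly [0.72 0.69 0.  ] q [-0.08  0.52  0.23  1.96 -0.18  0.68  1.13]
lev 0.6 t 12.75 nest [ -82.  -116.9   55.9] F_nest [0.2 0.1 1.3] shift [-8.9 -2.1 -0.1] roll -0.101 w 0.0005 toolx_nest [-0.69  0.72 -0.  ] tooly [0.72 0.69 0.  ] q [-0.08  0.52  0.23  1.96 -0.18  0.68  1.13]
lev 0.7 t 12.75 nest [ -82.  -116.9   55.9] F_nest [0.2 0.1 1.3] shift [-18.6  -2.7  -0.1] roll -0.201 w 0.0005 toolx_nest [-0.69  0.72 -0.  ] tooly [0.72 0.69 0.  ] q [-0.08  0.52  0.23  1.96 -0.18  0.68  1.13]
lev 0.8 t 12.75 nest [ -82.  -116.9   55.9] F_nest [0.2 0.1 1.3] shift [-28.3  -2.3  -0.1] roll -0.301 w 0.0005 toolx_nest [-0.69  0.72 -0.  ] tooly [0.72 0.69 0.  ] q [-0.08  0.52  0.23  1.96 -0.18  0.68  1.13]
```

The first rib was felt and passed. I'll continue past the detent.

Call:
{"api": "arm_command", "payload": {
  "plan": [
    {"tx": -4, "ty": -1, "tz": 0, "roll": -0.05, "claw": 1},
    {"tx": -9, "ty": -2, "tz": 0, "roll": -0.1, "claw": 1},
    {"tx": -14, "ty": -3, "tz": 0, "roll": -0.15, "claw": 1}
  ]
}}

```text
time: 13.25
tcp_pos: [0.543, -0.1079, 0.0554]
ee_rot: [-3.141, -0.003, 2.602]
force: [-3.0, 3.3, 3.5]
width: 0.0008
gripper_force: 2.1
```

Call:
{"api": "arm_command", "payload": {
  "plan": [
    {"tx": -4, "ty": -1, "tz": 0, "roll": -0.05, "claw": 1},
    {"tx": -9, "ty": -1, "tz": 0, "roll": -0.1, "claw": 1},
    {"tx": -14, "ty": -2, "tz": 0, "roll": -0.15, "claw": 1}
  ]
}}

```text
time: 13.55
tcp_pos: [0.5553, -0.1175, 0.0557]
ee_rot: [3.142, -0.0, 2.752]
force: [-0.8, -0.4, 0.7]
width: 0.0001
gripper_force: 0.4
```

```bash
python3 - <<'E'
from h import *
for q in (.8,.9,1.0,1.1): lev(q)
E
```

```text
lev 0.8 t 13.55 nest [ -65.2 -138.6   55.7] F_nest [-0.9 -0.3  0.7] shift [-1.1  0.1 -0.3] roll 0.0 w 0.0001 toolx_nest [-0.87  0.49  0.  ] tooly [0.49 0.87 0.  ] q [ 0.01  0.54  0.14  1.9  -0.11  0.71  1.4 ]
lev 0.9 t 13.55 nest [ -65.2 -138.6   55.7] F_nest [-0.9 -0.3  0.7] shift [-10.7  -1.4  -0.3] roll -0.1 w 0.0001 toolx_nest [-0.87  0.49  0.  ] tooly [0.49 0.87 0.  ] q [ 0.01  0.54  0.14  1.9  -0.11  0.71  1.4 ]
lev 1.0 t 13.55 nest [ -65.2 -138.6   55.7] F_nest [-0.9 -0.3  0.7] shift [-20.4  -2.1  -0.3] roll -0.2 w 0.0001 toolx_nest [-0.87  0.49  0.  ] tooly [0.49 0.87 0.  ] q [ 0.01  0.54  0.14  1.9  -0.11  0.71  1.4 ]
lev 1.1 t 13.55 nest [ -65.2 -138.6   55.7] F_nest [-0.9 -0.3  0.7] shift [-30.1  -1.7  -0.3] roll -0.3 w 0.0001 toolx_nest [-0.87  0.49  0.  ] tooly [0.49 0.87 0.  ] q [ 0.01  0.54  0.14  1.9  -0.11  0.71  1.4 ]
```

Call:
{"api": "arm_command", "payload": {
  "plan": [
    {"tx": -5, "ty": -1, "tz": 0, "roll": -0.05, "claw": 1},
    {"tx": -11, "ty": -2, "tz": 0, "roll": -0.1, "claw": 1},
    {"tx": -16, "ty": -2, "tz": 0, "roll": -0.15, "claw": 1},
    {"tx": -20, "ty": -2, "tz": 0, "roll": -0.2, "claw": 1}
  ]
}}

```text
time: 13.95
tcp_pos: [0.5714, -0.1271, 0.0553]
ee_rot: [-3.141, -0.003, 2.951]
force: [-5.6, 0.0, 3.8]
width: 0.0007
gripper_force: 2.5
```

Call:
{"api": "arm_command", "payload": {
  "plan": [
    {"tx": -2, "ty": 0, "tz": 0, "roll": -0.02, "claw": 1},
    {"tx": -4, "ty": 0, "tz": 0, "roll": -0.04, "claw": 1}
  ]
}}

```text
time: 14.15
tcp_pos: [0.5765, -0.1281, 0.0556]
ee_rot: [-3.141, -0.001, 2.99]
force: [-1.4, -0.8, 0.4]
width: 0.0003
gripper_force: 0.8
```

Call:
{"api": "arm_command", "payload": {
  "plan": [
    {"tx": -2, "ty": 0, "tz": 0, "roll": -0.02, "claw": 1},
    {"tx": -4, "ty": 0, "tz": 0, "roll": -0.04, "claw": 1}
  ]
}}

```text
time: 14.35
tcp_pos: [0.5816, -0.1282, 0.0559]
ee_rot: [3.141, 0.001, 3.031]
force: [-0.0, 0.2, 0.4]
width: 0.0004
gripper_force: 0.0
```

```bash
python3 - <<'E'
from h import *
for q in (1.1,1.15): lev(q)
E
```

```text
lev 1.1 t 14.35 nest [ -40.3 -152.3   55.9] F_nest [-0.   0.2  0.4] shift [-1.1 -2.2 -0.1] roll -0.02 w 0.0004 toolx_nest [-0.97  0.23 -0.  ] tooly [0.23 0.97 0.  ] q [ 0.08  0.57  0.07  1.83 -0.05  0.74  1.64]
lev 1.15 t 14.35 nest [ -40.3 -152.3   55.9] F_nest [-0.   0.2  0.4] shift [-5.9 -3.  -0.1] roll -0.07 w 0.0004 toolx_nest [-0.97  0.23 -0.  ] tooly [0.23 0.97 0.  ] q [ 0.08  0.57  0.07  1.83 -0.05  0.74  1.64]
```

The last rib has been passed. A little further will confirm the end stop.

Call:
{"api": "arm_command", "payload": {
  "plan": [
    {"tx": -1, "ty": -1, "tz": 0, "roll": -0.02, "claw": 1},
    {"tx": -2, "ty": -1, "tz": 0, "roll": -0.02, "claw": 1},
    {"tx": -2, "ty": -1, "tz": 0, "roll": -0.02, "claw": 1}
  ]
}}

```text
time: 14.65
tcp_pos: [0.5828, -0.1297, 0.0557]
ee_rot: [3.141, 0.0, 3.049]
force: [-1.2, 0.8, -0.4]
width: 0.0008
gripper_force: 0.0
```

Call:
{"api": "arm_command", "payload": {
  "plan": [
    {"tx": -1, "ty": 0, "tz": 0, "roll": 0, "claw": 1},
    {"tx": -2, "ty": 0, "tz": 0, "roll": 0, "claw": 1},
    {"tx": -2, "ty": 0, "tz": 0, "roll": 0, "claw": 1}
  ]
}}

```text
time: 14.95
tcp_pos: [0.5835, -0.13, 0.0555]
ee_rot: [-3.141, -0.002, 3.049]
force: [-4.4, 0.0, 3.0]
width: 0.0005
gripper_force: 2.5
```

Call:
{"api": "arm_command", "payload": {
  "plan": [
    {"tx": -1, "ty": 0, "tz": 0, "roll": 0, "claw": 1},
    {"tx": -2, "ty": 0, "tz": 0, "roll": 0, "claw": 1},
    {"tx": -2, "ty": 0, "tz": 0, "roll": 0, "claw": 1}
  ]
}}

```text
time: 15.25
tcp_pos: [0.5839, -0.1305, 0.0553]
ee_rot: [-3.141, -0.005, 3.049]
force: [-10.2, -1.2, 7.2]
width: 0.0002
gripper_force: 5.1
```

Call:
{"api": "arm_command", "payload": {
  "plan": [
    {"tx": 6, "ty": 0, "tz": 0, "roll": 0, "claw": 1},
    {"tx": 20, "ty": 0, "tz": 0, "roll": 0, "claw": 1},
    {"tx": 45, "ty": 0, "tz": 0, "roll": 0, "claw": 1},
    {"tx": 75, "ty": 0, "tz": -30, "roll": 0, "claw": 1},
    {"tx": 105, "ty": 0, "tz": -65, "roll": 0, "claw": 1},
    {"tx": 135, "ty": 0, "tz": -100, "roll": 0, "claw": 1},
    {"tx": 165, "ty": 0, "tz": -130, "roll": 0, "claw": 1},
    {"tx": 165, "ty": 0, "tz": -130, "roll": 0, "claw": 1}
  ]
}}

```text
time: 16.05
tcp_pos: [0.4213, -0.1151, 0.1893]
ee_rot: [3.142, 0.006, 3.049]
force: [1.0, 0.6, -0.3]
width: 0.0003
gripper_force: 0.0
```

```bash
python3 - <<'E'
from h import *
go(0,0,100)
c=cap("side");im=cv2.resize(cv2.cvtColor(c["color"],cv2.COLOR_RGB2BGR)[165:265,210:335],(750,600),interpolation=cv2.INTER_CUBIC)
cv2.imwrite("pics/s7.png",im)
for n in("top","side"):
    c=cap(n)
    for m in masks_of("lever_knob",n)[:2]:
        ys,xs=np.nonzero(m["region"]);w=px2w(c,(xs.mean(),ys.mean()),.08 if n=="top" else .068)
        l=T((0,0,-P[2]),w-np.array([P[0],P[1],0]))[0]*1e3;print(n,m["score"],l.round(),np.hypot(l[0],l[1]+66).round(),np.arctan2(l[1]+66,l[0])%6.283-np.radians(195))
E
```

```text
t 16.05 nest [-197.9 -120.3  189.3] F_nest [ 1.1  0.4 -0.3] shift [-167.8  159.2   90.2] roll 1.359 w 0.0003 toolx_nest [-0.98  0.21 -0.01] tooly [0.21 0.98 0.  ] q [ 0.08  0.17  0.07  2.07 -0.02  0.9   1.64]
top 0.66 [ -21. -158.   80.] 94.0 1.087568135929136
```

View pics/s7.png

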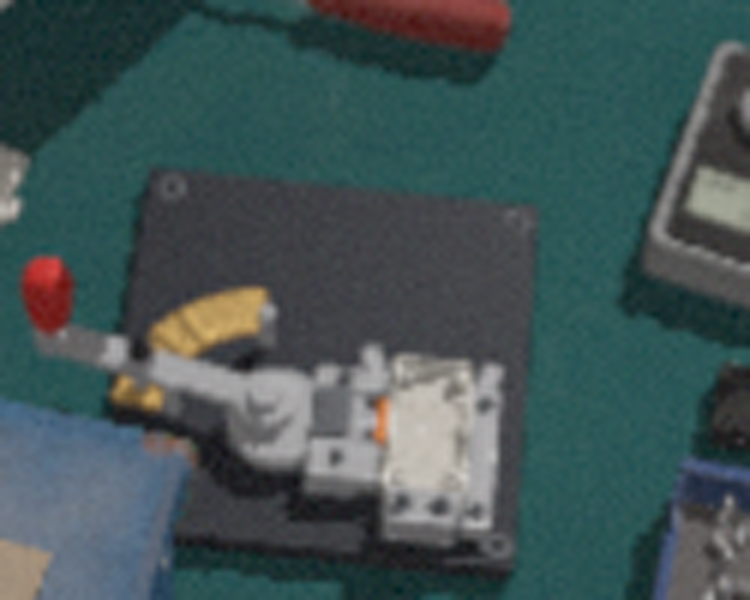

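The lever is at its end stop (knob at crop 48,290; top camera gives 1.09 rad). The pad touches the housing (crop 382,420), the housing is against the stop, and the robot is clear of everything. I'm handing in.

```bash
python3 -c "
from bench import *;print(job_done())"
```

```text
the job is handed in; nothing more can be done
None
```

The cream housing is home against the end stop, and the lever is locked at its second stop (measured about 1.09 rad). The job is handed in at about 16 s; the hand-in returned no verdict.

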